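# Lock the hold-down arm of a bottle-labelling jig

### The arm

A 6-joint arm with a two-finger parallel gripper is mounted at the origin on the work surface. World frame = base frame: x ahead of the robot, y to its left, z up, the work surface at z = 0. Lengths are in m, angles in rad, forces in N, time in s.
With the tool pointing down it reaches from about 0.275 to 0.85 m from the base axis. Payload 5.2 kg.
Tool frame: the origin (TCP) lies between the finger pads; the fingertips stand 14 mm ahead of it and the grasp point (between the pads) lies 5 mm behind it; z points along the fingers, y is the direction in which the jaws open and shut (so a half turn about z gives the same grasp; the last joint's range is limited). The gripper opens to 85 mm and grips with 20 to 120 N. Pads are 22 mm wide; open, the fingers measure 114 mm over their backs; the gripper's body (76 mm by 85 mm) begins 54 mm behind the grasp point. The pads swing forward as they close: fully open they stand 13 mm farther back than shut.
Start: joints at [1.011, 0.259, 1.535, -0, 1.348, -0.203], TCP at [0.192, 0.515, 0.245] pointing down, gripper open.
Joint ranges: [-3.14, 3.14], [-0.91, 2.08], [0.19, 2.58], [-1.22, 4.36], [0.22, 2.71], [-3.12, 3.12]. Speed limits (rad/s): [2.57, 2.57, 3.14, 3.14, 3.14, 3.14].

### API

Orientations are given as a unit quaternion [x, y, z, w].
In Python, from rig import robot, eyes gives the robot as it stands. The module is installed in compiled form; this text tells all that it offers.
- The arm moves only by the shell command python3 -m pendant 'ROWS' [FORCE]. ROWS is text: rows parted by semicolons, each of 7 numbers parted by spaces: the shift along the world's x, y, z in mm, then the turn, a rotation vector about the world's x, y, z in degrees, then the finger opening in mm, from 0 to 85.4. A call has 1 to 5 rows; each row shifts and turns the commanded pose from where the row before left it; what a row does not reach is not made up. A row lasts 1/10 s, in which the tool goes at most 50 mm and 8.59 degrees, less where a joint would pass 70% of its speed; a pose out of reach is approached as far as the arm can. A call with a gripper value outside its range is refused whole. The fingers move at their own pace and stop on an object; FORCE is the grip in N (left out, the last holds). Time passes only in rows, so rows that do not move let the fingers close. It gives the time, the measured TCP pose, the force and the opening at its end, in the units of the state.
- robot.get_state(): the state, without advancing time (a new reading comes with each control period).
- eyes.snapshot(name): name is "side" or "top" or "wrist"; returns the picture (384x512x3 uint8, red, green, blue); there is no depth.
- eyes.calibration(name): a dict with "fx", "fy", "cx", "cy" (pixels), "R" (3x3) and "t" (3): a world point X has camera coordinates R X + t. Camera axes: x right, y down, z forward; pixel columns grow to the right and rows downward; lengths in m; the calibration is good to about 2 mm. A picture is of the moment at which its call begins: read the wrist's pose just before it. calibration takes no time and is no camera call; for the wrist camera it gives the pose at the moment of the call.
- robot.close_job(): hands the job in, once; it reports no verdict.
The state is a dict: "clock": time; "qpos": joint angles; "joint_velocities": joint speeds; "joint_efforts": joint torques, N m; "tool_pos": TCP position; "orientation": TCP orientation; "ft_force": force on the tool from outside, world axes, zero at the start; "ft_torque": the same for the moment, N m; "width": finger opening in m.
Only numpy, scipy, OpenCV 4.12 (cv2) and the standard library are available. Lean on these libraries where they do the work, as an engineer would, in place of code of your own. Each camera call takes 0.05 s, during which the arm holds its last target.

### The job

Clamp the bottle lying in the labelling jig: swing the raised hold-down arm down until it rests on the bottle, which turns the hidden cross-hole of its shaft in line with the hole on top of the bearing housing. Then take the locking pin, the long slim one with the round grip, from the pin stand and put it down through that hole until its grip sits on the housing, and let go. The short pin and the thick square-headed pin are for other jobs.

Things in the scene. Friction and masses are not known exactly. Their poses are not given: they have to be found in the camera images.
- hold_arm (a joint): Angle of the jig's hold-down arm, rad: 0 = level, on the bottle (firm stop; cross-hole then in line), positive = raised; starts 0.5 to 0.9 and stays where left (friction 0.4 N m). The pin enters only within about 0.15 of level. Flat steel bar 24 mm wide, 16 thick, ending in a black paddle, 36 wide, 140 to 180 mm from the shaft's axis. In lock_mouth's frame it points along -x at y = +80 mm.
- press_spot (a point): Spot on top of the bar, 75 mm along it from the shaft's axis (which runs along lock_mouth's y, 41 mm below the mouth); it swings with the arm. Closed fingers pressing straight down at x = -75, y = +80 mm of lock_mouth's frame bring the arm down from any start; some 5 N moves it, 8 to 15 N seats it; the bar's top then lies 33 mm below the mouth, 98 mm above the table.
- lock_mouth (a point): Centre of the 20 mm hole in the flat top (70 mm in x, 86 in y) of the jig's aluminium bearing housing, 131 mm above the table. z up, -x towards the bottle and the arm's free end, y along the shaft. Fixed; place and yaw vary. Inside, the 40 mm square shaft has a 22 mm cross-hole; free space 100 mm deep below the mouth. Bottle: 64 mm thick, along y at x = -85 mm, top 76 mm above the table.
- lock_pin_grip (a point): Grip centre of the loose pin (0.12 kg): black round grip 26 mm wide, 46 high; steel shank 14 wide, 70 long, foot tapered to 6. Tip 93 mm below; z up, x across the stand. Stands 25 mm deep in one of 3 holes, 60 mm apart along a wooden stand 60 x 180 x 35 high; grip centre 103 mm above table. Other holes: short pin (same grip, 30 mm lower), thick pin (22 mm shank, 34 mm square grip).
Not all that is in view belongs to the job. What is shaped like the part that bears lock_pin_grip but turquoise is not meant.

How it is judged:
On the way:
1. the hold-down arm is down on the bottle, the hole above it still empty (value of joint hold_arm below 0.15 rad and distance between lock_pin_grip and lock_mouth above 0.06 m), for 0.2 s.
At the end, for the whole second after the job is handed in: The hold-down arm is down (within 10 degrees of level) and the locking pin stands upright (within 10 degrees) in the housing's hole, through the shaft, its grip's lower end within 8 mm of the housing's top and its axis within 12 mm of the hole's centre, let go (value of joint hold_arm below 0.17 rad and horizontal distance between lock_pin_grip and lock_mouth below 0.012 m and z of lock_pin_grip in the frame of lock_mouth below 0.031 m and angle between lock_pin_grip's own z axis and vertical below 0.17 rad); the robot touches nothing.
It also fails if it takes over 56 s, if anything falls off the work surface, if the arm or the gripper's body presses on something with over 40 N, if the wrist force passes 120 N, or if a joint passes its speed limit or range.

## Working session

There is one attempt and no reset: what is moved stays moved. The work goes in short steps, Python scripts to look and compute and a shell command to move; the robot and the scene stay as the last step left them, time stands still between calls to the robot, and variables do not carry over. Pictures are saved under pics/ and viewed, and the job is handed in when it is done.

```bash
mkdir -p pics
python3 - <<'E'
from rig import robot, eyes
import cv2, pickle
s=robot.get_state(); print({k:(s[k]) for k in ("clock","tool_pos","orientation","width","ft_force")})
cal={}
for n in ("side","top","wrist"):
    cal[n]=eyes.calibration(n)
    im=eyes.snapshot(n); cv2.imwrite(f"pics/{n}0.png",im[:,:,::-1])
    print(n,cal[n])
pickle.dump(cal,open("cal0.pkl","wb"))
E
```

```text
{'clock': 0.0, 'tool_pos': array([0.19179248, 0.51494649, 0.24448478]), 'orientation': array([ 1.77460657e-01,  9.84127485e-01, -8.28760232e-04, -3.48329269e-04]), 'width': 0.08521196253335277, 'ft_force': array([-0.20857419, -0.26748582,  0.26913062])}
side {'fx': 456.69772086823804, 'fy': 456.69772086823804, 'cx': 256.0372202777441, 'cy': 192.84619688168894, 'R': array([[ 0.98333726, -0.18151964,  0.00992289],
       [-0.09614343, -0.56560699, -0.81905138],
       [ 0.15428637,  0.80444972, -0.57363435]]), 't': array([-0.54438668,  0.17620622,  0.9618151 ])}
top {'fx': 348.9826007142948, 'fy': 348.9826007142948, 'cx': 252.9491292849101, 'cy': 191.31866354822208, 'R': array([[-0.02827245, -0.99945146,  0.01724689],
       [-0.98703794,  0.02518619, -0.15849844],
       [ 0.15797711, -0.02150447, -0.98720858]]), 't': array([0.07971915, 0.5616929 , 0.71232617])}
wrist {'fx': 265.43859917542176, 'fy': 265.43859917542176, 'cx': 259.4038348202439, 'cy': 189.7591913113574, 'R': array([[ 0.34974624,  0.93684071, -0.00265735],
       [ 0.90198123, -0.33596301,  0.2712171 ],
       [ 0.25319445, -0.09725404, -0.96251453]]), 't': array([-0.54994697, -0.0348668 ,  0.37962926])}
```

View pics/side0.png

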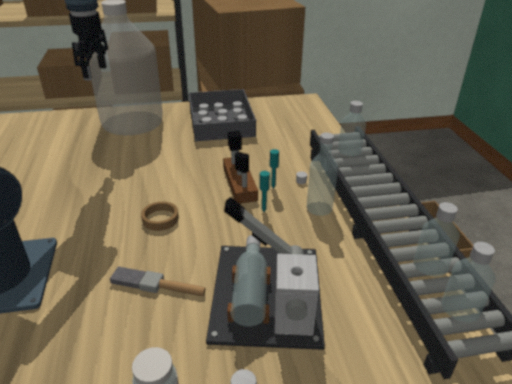

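View pics/top0.png

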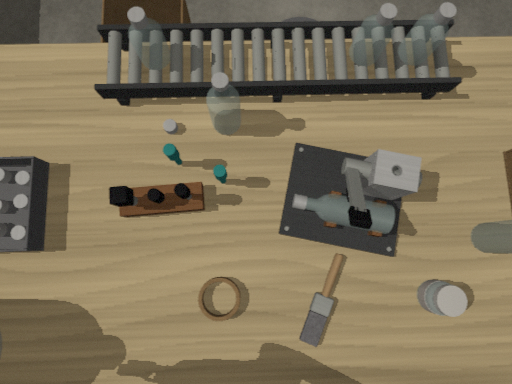

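View pics/wrist0.png

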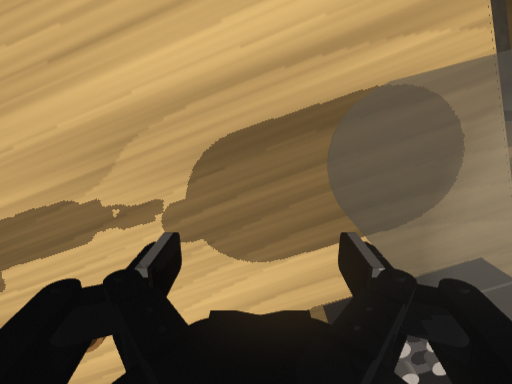

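The side view shows the jig, with its housing top near (297,270) and the raised arm near (255,225). The stand with black grips is near (238,165), and the two turquoise decoys are beside it. In the top view the hole is near (397,171) and the stand pins are near (121,196), (155,196) and (181,191). I'll enlarge these areas.

Run:
```python
import cv2, numpy as np
s=cv2.imread("pics/side0.png"); t=cv2.imread("pics/top0.png")
def crop(im,u0,v0,w,h,k,name):
    cv2.imwrite(name,cv2.resize(im[v0:v0+h,u0:u0+w],None,fx=k,fy=k,interpolation=cv2.INTER_CUBIC))
crop(s,205,120,130,100,6,"pics/s_stand.png")
crop(t,100,135,130,95,6,"pics/t_stand.png")
crop(t,280,140,150,112,5,"pics/t_jig.png")
crop(s,205,190,130,160,3,"pics/s_jig.png")
```

```text
(no output)
```

View pics/s_stand.png

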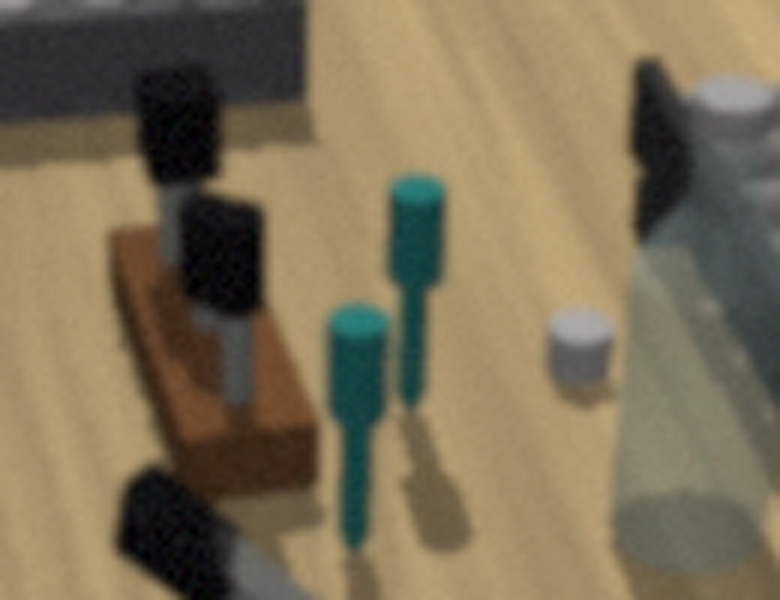

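View pics/t_stand.png

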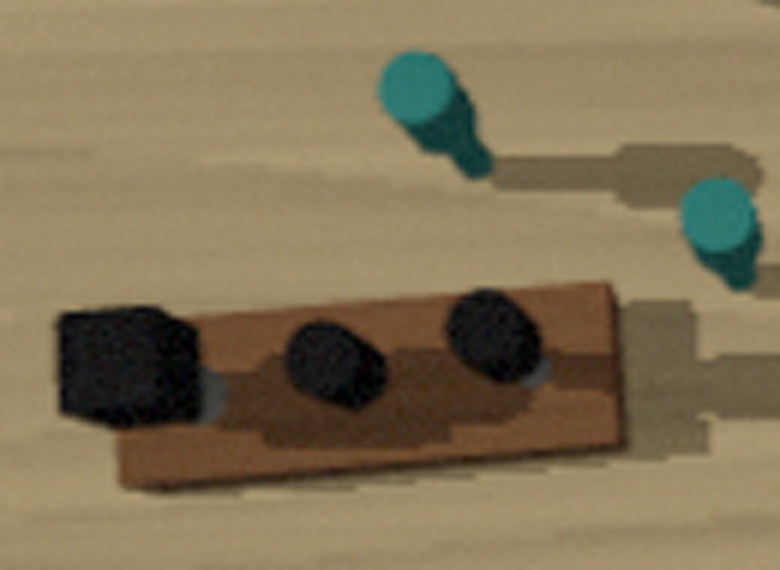

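View pics/t_jig.png

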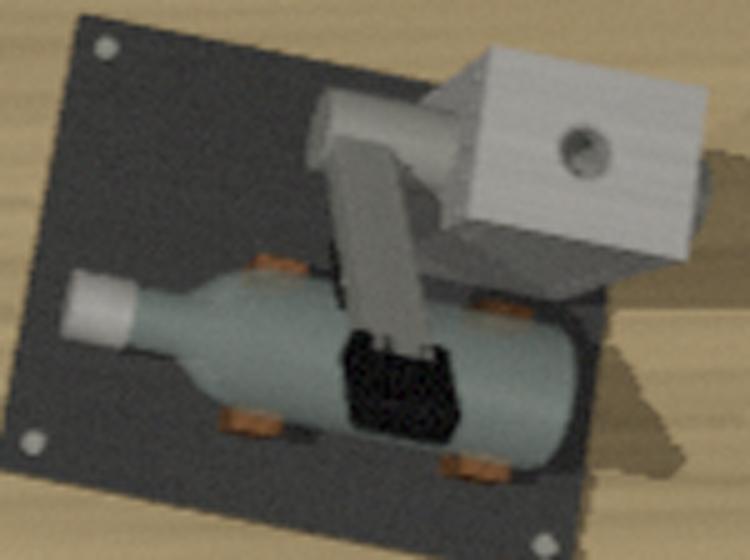

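View pics/s_jig.png

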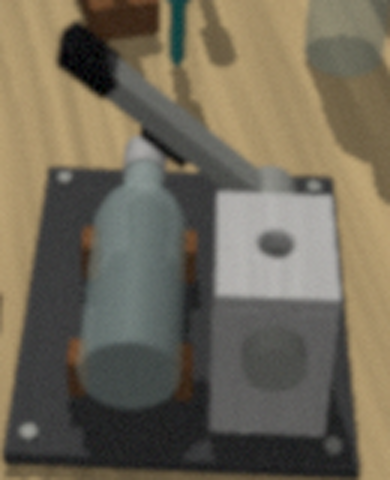

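```bash
cat > h.py <<'E'
import numpy as np, pickle, cv2
cal=pickle.load(open("cal0.pkl","rb"))
def bp(c,u,v,z):
    if isinstance(c,str): c=cal[c]
    d=c["R"].T@np.array([(u-c["cx"])/c["fx"],(v-c["cy"])/c["fy"],1.])
    o=-c["R"].T@c["t"]
    return o+d*(z-o[2])/d[2]
def pj(c,X):
    if isinstance(c,str): c=cal[c]
    p=c["R"]@np.asarray(X,float)+c["t"]
    return np.array([c["fx"]*p[0]/p[2]+c["cx"],c["fy"]*p[1]/p[2]+c["cy"]])
E
python3 - <<'E'
from h import *
np.set_printoptions(precision=4,suppress=True)
T=lambda u,v,z,k,u0,v0:bp("top",u/k+u0,v/k+v0,z)
J=[T(u,v,.131,5,280,140) for u,v in [(490,47),(707,88),(688,262),(468,218),(585,151)]]
print("housing",np.array(J)); c=np.mean(J[:4],0); print("centre",c)
x1=(J[0]+J[1]-J[2]-J[3])/2; y1=(J[0]+J[3]-J[1]-J[2])/2
print(np.linalg.norm(x1),np.linalg.norm(y1),np.degrees(np.arctan2(x1[1],x1[0])),np.degrees(np.arctan2(-y1[0],y1[1])))
Sj=bp("side",275/3+205,243/3+190,.131);print("side hole",Sj)
S=[T(u,v,.035,6,100,135) for u,v in [(612,283),(622,445),(122,485)]]
print("stand",np.array(S)); e=S[2]-S[1]; L=np.linalg.norm(e); e/=L; print(L,np.linalg.norm(S[0]-S[1]))
cen=(S[0]+S[2])/2; print("cen",cen, "yaw of long axis",np.degrees(np.arctan2(e[1],e[0])))
for k in (-1,0,1):
    h=cen+k*.06*e
    print(k,h,"proj top grip z .126/.096",(pj("top",[h[0],h[1],.126])-[100,135])*6,(pj("top",[h[0],h[1],.096])-[100,135])*6,"side",(pj("side",[h[0],h[1],.126])-[205,120])*6,(pj("side",[h[0],h[1],.096])-[205,120])*6)
print("side near pin base", bp("side",237/6+205,400/6+120,.035))
E
```

```text
housing [[ 0.6269 -0.1816  0.131 ]
 [ 0.6083 -0.2659  0.131 ]
 [ 0.5395 -0.2512  0.131 ]
 [ 0.5589 -0.1672  0.131 ]
 [ 0.5842 -0.2153  0.131 ]]
centre [ 0.5834 -0.2165  0.131 ]
0.06990913952844921 0.08625479282894843 -12.00546294401427 -12.715391807018596
side hole [ 0.5842 -0.2196  0.131 ]
stand [[0.5883 0.1758 0.035 ]
 [0.5286 0.1725 0.035 ]
 [0.5189 0.3517 0.035 ]]
0.17948805283128091 0.059805250601069115
cen [0.5536 0.2637 0.035 ] yaw of long axis 93.09963302646163
-1 [0.5568 0.2038 0.035 ] proj top grip z .126/.096 [488.8151 329.2687] [505.3859 343.834 ] side [227.9077 206.6732] [228.3677 268.3151]
0 [0.5536 0.2637 0.035 ] proj top grip z .126/.096 [300.7352 343.9752] [325.3136 357.9553] side [198.5867 138.4294] [199.4475 198.6052]
1 [0.5504 0.3236 0.035 ] proj top grip z .126/.096 [111.6411 358.7611] [144.3116 372.1494] side [171.5309  75.4577] [172.7307 134.2066]
side near pin base [0.5587 0.1942 0.035 ]
```

The black round pin at the near (-y) end of the stand matches the long pin's projection in the top view, at (488,330) in the crop. It stands at about (0.557, 0.204). The middle pin is the short one. The mouth is at about (0.584, -0.2165), yaw -12.4°, so the press spot is at about (0.528, -0.122). I'll lift the arm and travel there with the fingers closed.

```bash
python3 -m pendant '0 0 48 0 0 0 0; 12 -22 10 0 0 4 0; 22 -43 0 0 0 4 0; 22 -43 0 0 0 0 0; 22 -43 0 0 0 0 0' 40; python3 -m pendant '22 -43 0 0 0 0 0; 22 -43 0 0 0 0 0; 22 -43 0 0 0 0 0; 22 -43 0 0 0 0 0; 22 -43 0 0 0 0 0'
python3 - <<'E'
from h import *
print(bp("side",130,125,0), bp("top",715/6+100,210/6+135,.12),bp("top",418/6+100,88/6+135,.12))
E
```

```text
clock: 0.65
tool_pos: [0.2703, 0.3629, 0.3031]
orientation: [0.108, 0.994, -0.0, 0.0]
ft_force: [1.5, 0.3, 0.3]
width: 0.0127
clock: 1.15
tool_pos: [0.3803, 0.1476, 0.3033]
orientation: [0.108, 0.994, 0.0, 0.0]
ft_force: [1.6, 0.2, 0.2]
width: -0.0002
[2.45262117e-01 6.75035546e-01 1.11022302e-16] [0.59555342 0.13134459 0.12      ] [0.63905305 0.22848755 0.12      ]
```

```bash
python3 -m pendant '24 -43 0 0 0 0 0; 24 -43 0 0 0 0 0; 24 -43 0 0 0 0 0; 24 -43 0 0 0 0 0; 24 -43 0 0 0 0 0'; python3 -m pendant '24 -43 0 0 0 0 0; 4 -12 0 0 0 0 0; 0 0 0 0 0 0 0'
python3 - <<'E'
from rig import robot, eyes
import cv2
for n in ("side","top"):
    im=eyes.snapshot(n); cv2.imwrite(f"pics/{n}1.png",cv2.resize(im[:,:,::-1],None,fx=1.5,fy=1.5))
E
```

```text
clock: 1.65
tool_pos: [0.5005, -0.0677, 0.3031]
orientation: [0.109, 0.994, 0.0, -0.0]
ft_force: [1.4, 0.7, -0.2]
width: -0.0001
clock: 1.95
tool_pos: [0.5282, -0.1224, 0.3022]
orientation: [0.11, 0.994, 0.0, -0.001]
ft_force: [0.6, 0.7, 0.1]
width: 0.0001
```

View pics/side1.png

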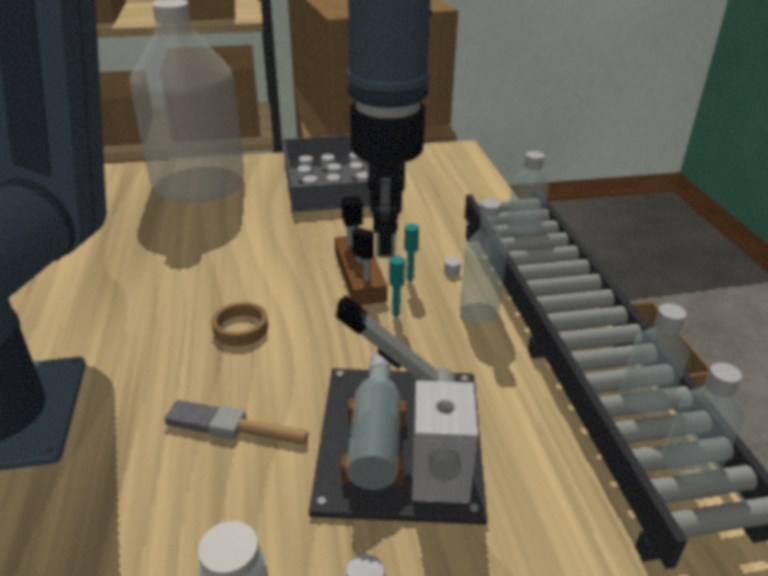

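View pics/top1.png

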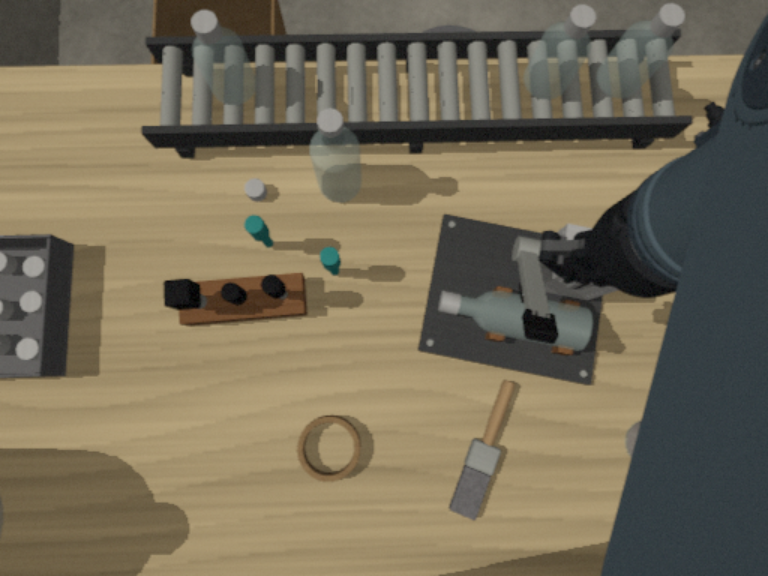

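The tool is above the press spot, with the fingers clear of the raised bar at side (385,252). I'll press down now.

```bash
python3 -m pendant '0 0 -35 0 0 0 0; 0 0 -35 0 0 0 0; 0 0 -15 0 0 0 0; 0 0 -15 0 0 0 0; 0 0 -12 0 0 0 0';  python3 -m pendant '0 0 -15 0 0 0 0; 0 0 -15 0 0 0 0; 0 0 -15 0 0 0 0; 0 0 -12 0 0 0 0; 0 0 -12 0 0 0 0'
```

```text
clock: 2.55
tool_pos: [0.5275, -0.1184, 0.1912]
orientation: [0.107, 0.994, 0.0, 0.0]
ft_force: [0.8, -0.1, 3.4]
width: -0.0002
clock: 3.05
tool_pos: [0.5279, -0.1197, 0.1224]
orientation: [0.108, 0.994, -0.0, 0.0]
ft_force: [-2.3, 0.4, 4.8]
width: 0.0003
```

```bash
python3 -m pendant '0 0 -6 0 0 0 0; 0 0 -4 0 0 0 0; 0 0 0 0 0 0 0; 0 0 0 0 0 0 0'
```

```text
clock: 3.45
tool_pos: [0.5286, -0.1209, 0.1123]
orientation: [0.108, 0.994, -0.0, 0.001]
ft_force: [0.1, 0.7, -0.8]
width: 0.0001
```

```bash
python3 -m pendant '0 0 -2 0 0 0 0; 0 0 0 0 0 0 0; 0 0 0 0 0 0 0'; python3 -m pendant '0 0 -1.5 0 0 0 0; 0 0 0 0 0 0 0; 0 0 0 0 0 0 0'
```

```text
clock: 3.75
tool_pos: [0.5287, -0.1209, 0.112]
orientation: [0.108, 0.994, -0.0, 0.001]
ft_force: [-3.8, 1.3, 12.5]
width: -0.0001
clock: 4.05
tool_pos: [0.5288, -0.121, 0.1118]
orientation: [0.108, 0.994, -0.001, 0.001]
ft_force: [-6.7, 3.0, 23.3]
width: -0.0003
```

The force climbed at a fixed height of 112 mm (tip at 98 mm), so the bar is seated. I'll lift, travel to the stand, and turn the jaws across it.

```bash
python3 -m pendant '0 0 10 0 0 0 0; 0 0 40 0 0 0 20; 0 0 40 0 0 0 40; 3 36 20 0 0 -8.2 60; 3 36 0 0 0 -8.2 60';  python3 -m pendant '3 36 0 0 0 -8.2 60; 3 36 0 0 0 -8.2 60; 3 36 0 0 0 -8.2 60; 3 36 0 0 0 -8.2 60; 3 36 0 0 0 -8.2 60'; python3 -m pendant '3 36 0 0 0 -8.2 60; 3 33 0 0 0 -8.2 60; 0 0 0 0 0 0 60'
python3 - <<'E'
from rig import robot, eyes
import cv2,pickle
s=robot.get_state(); print(s["tool_pos"],s["orientation"])
c={}
for n in ("side","top","wrist"):
    c[n]=eyes.calibration(n); im=eyes.snapshot(n); cv2.imwrite(f"pics/{n}2.png",im[:,:,::-1])
pickle.dump(c,open("cal2.pkl","wb"))
a=cv2.imread("pics/side2.png")[120:340,190:330]; b=cv2.imread("pics/top2.png")[130:240,270:430]
cv2.imwrite("pics/side2c.png",cv2.resize(a,None,fx=2.7,fy=2.7)); cv2.imwrite("pics/top2c.png",cv2.resize(b,None,fx=5,fy=5))
E
```

```text
clock: 4.55
tool_pos: [0.5366, -0.0495, 0.2228]
orientation: [0.253, 0.967, -0.0, 0.004]
ft_force: [0.7, 0.6, -0.9]
width: 0.058
clock: 5.05
tool_pos: [0.5494, 0.1328, 0.2188]
orientation: [0.575, 0.818, 0.0, 0.0]
ft_force: [0.2, -0.4, 0.9]
width: 0.0598
clock: 5.35
tool_pos: [0.5552, 0.2042, 0.2186]
orientation: [0.684, 0.73, 0.001, -0.0]
ft_force: [0.2, -0.4, -0.5]
width: 0.06
[0.55520062 0.20422276 0.21857697] [ 6.83676720e-01  7.29784396e-01  8.65981359e-04 -3.57505925e-04]
```

View pics/side2c.png

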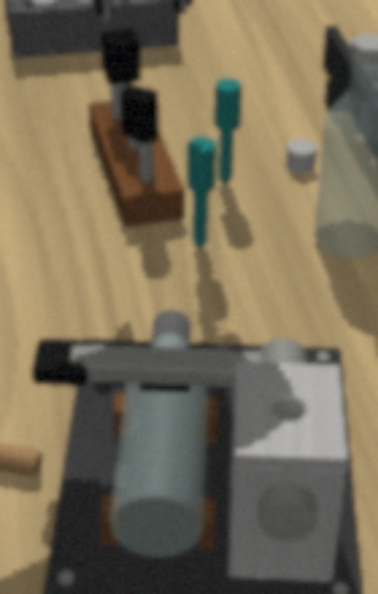

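View pics/top2c.png

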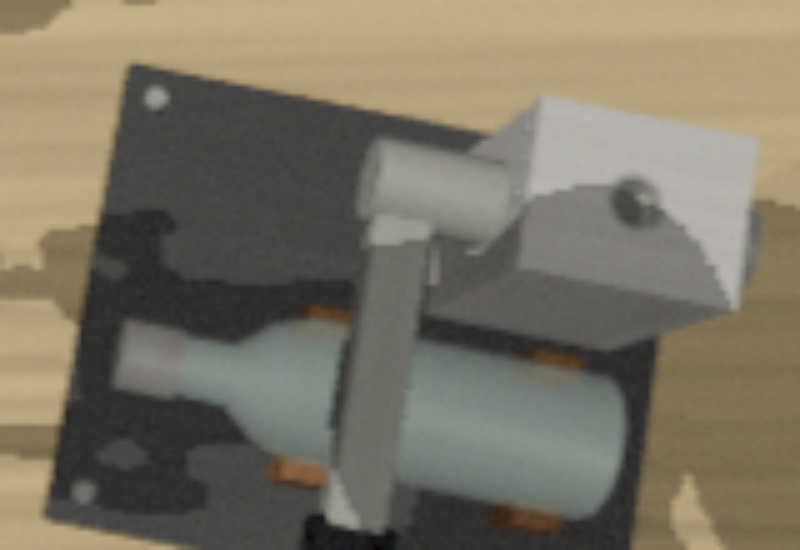

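View pics/wrist2.png

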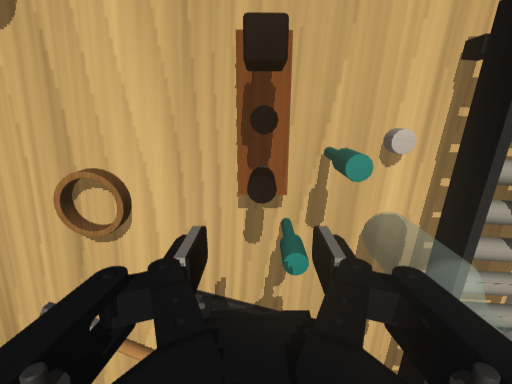

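The arm is now level on the bottle. The wrist view shows the long pin's grip at (262,183), well clear of the fingers. I'll cross-check its position with the wrist calibration.

Run:
```python
from h import *
c=pickle.load(open("cal2.pkl","rb"))
im=cv2.imread("pics/wrist2.png")[90:220,220:310]
cv2.imwrite("pics/w2c.png",cv2.resize(im,None,fx=4.5,fy=4.5,interpolation=cv2.INTER_CUBIC))
for z in(.126,.103): print(bp(c["wrist"],262,183,z))
print("expect grip top, bottom, px",pj(c["wrist"],[.5568,.2038,.126]),pj(c["wrist"],[.5568,.2038,.08]), "mid short top",pj(c["wrist"],[.5536,.2637,.096]))
```

```text
[0.55656866 0.21439534 0.126     ]
[0.55718347 0.20852186 0.103     ]
expect grip top, bottom, px [261.39793196 194.77467031] [261.11964264 181.86321107] mid short top [262.32617692 122.7510141 ]
```

View pics/w2c.png

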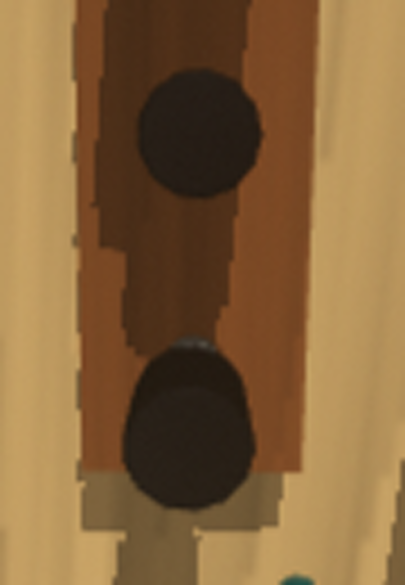

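```bash
python3 -m pendant '1.5 2.5 -30 0 0 0 60; 0 0 -30 0 0 0 60; 0 0 -25 0 0 0 60; 0 0 -20 0 0 0 60; 0 0 -10 0 0 0 60'; python3 -m pendant '0 0 0 0 0 0 60; 0 0 0 0 0 0 10; 0 0 0 0 0 0 10; 0 0 0 0 0 0 10; 0 0 0 0 0 0 10' 40; python3 -m pendant '0 0 0 0 0 0 10; 0 0 0 0 0 0 10'
```

```text
clock: 6.0
tool_pos: [0.5557, 0.2011, 0.1019]
orientation: [0.684, 0.73, -0.001, -0.001]
ft_force: [0.1, 0.3, -0.3]
width: 0.0597
clock: 6.5
tool_pos: [0.5577, 0.203, 0.1053]
orientation: [0.683, 0.73, 0.001, 0.001]
ft_force: [1.1, -1.1, 3.7]
width: 0.0249
clock: 6.7
tool_pos: [0.5578, 0.203, 0.1052]
orientation: [0.683, 0.73, 0.001, 0.001]
ft_force: [0.8, 0.5, 6.8]
width: 0.0249
```

The fingers stopped at 24.9 mm on the 26 mm grip, so the pin is held. I'll lift it straight out, then check it.

```bash
python3 -m pendant '0 0 10 0 0 0 10; 0 0 20 0 0 0 10; 0 0 40 0 0 0 10; 0 0 45 0 0 0 10; 0 0 25 0 0 0 10' ; python3 -m pendant '0 0 0 0 0 0 10; 0 0 0 0 0 0 10; 0 0 0 0 0 0 10';  python3 - <<'E'
from rig import robot, eyes
import cv2,pickle
s=robot.get_state(); print(s["tool_pos"],s["orientation"],s["ft_force"])
for n in ("side","top"):
    im=eyes.snapshot(n); cv2.imwrite(f"pics/{n}3.png",im[:,:,::-1])
a=cv2.imread("pics/side3.png")[60:200,180:320]; b=cv2.imread("pics/top3.png")[120:240,80:240]
cv2.imwrite("pics/side3c.png",cv2.resize(a,None,fx=4,fy=4)); cv2.imwrite("pics/top3c.png",cv2.resize(b,None,fx=4.5,fy=4.5))
E
```

```text
clock: 7.2
tool_pos: [0.5569, 0.2032, 0.2477]
orientation: [0.683, 0.73, 0.001, 0.001]
ft_force: [0.6, 0.2, -0.5]
width: 0.0251
clock: 7.5
tool_pos: [0.5552, 0.2027, 0.2418]
orientation: [0.684, 0.73, -0.002, -0.001]
ft_force: [0.3, -0.6, -2.2]
width: 0.0252
[0.55520923 0.20270389 0.24177951] [ 0.683521    0.72992783 -0.00164342 -0.00130713] [ 0.29586343 -0.60240624 -2.17994381]
```

View pics/side3c.png

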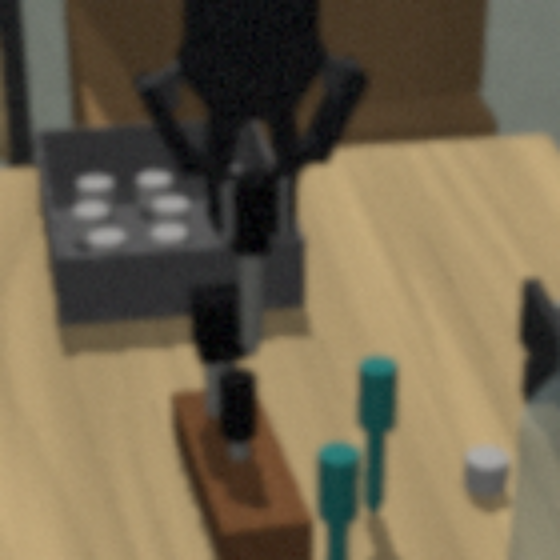

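View pics/top3c.png

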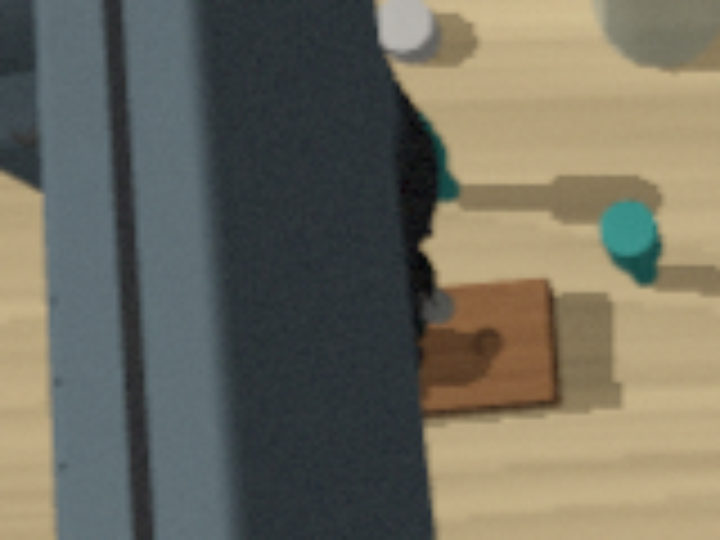

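Run:
```python
from h import *
a=cv2.imread("pics/side3.png")[90:155,225:260]
cv2.imwrite("pics/side3d.png",cv2.resize(a,None,fx=9,fy=9,interpolation=cv2.INTER_CUBIC))
b=cv2.imread("pics/top3.png")[175:220,170:210]
cv2.imwrite("pics/top3d.png",cv2.resize(b,None,fx=12,fy=12,interpolation=cv2.INTER_CUBIC))
print(bp("top",487/4.5+80,343/4.5+120,.035))
for dz in (0.02,0,-.047,-.095): print(pj("side",[.5552,.2027,.2418+dz]))
```

```text
[0.55786276 0.2058969  0.035     ]
[241.98170567 104.01465382]
[242.04759221 111.94529403]
[242.19700982 129.93041467]
[242.34222343 147.40950627]
```

View pics/side3d.png

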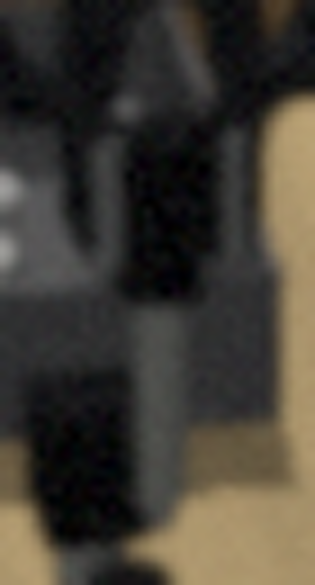

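View pics/top3d.png

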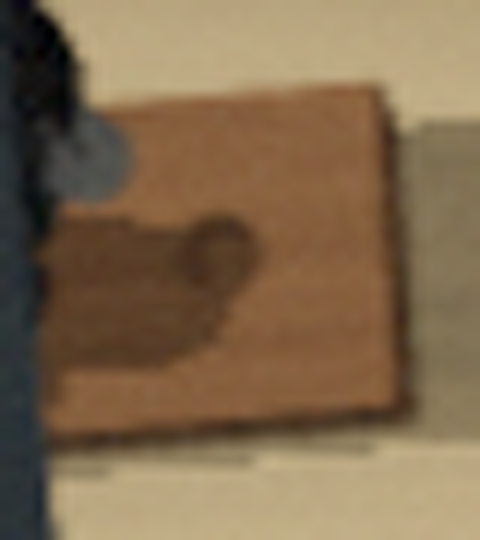

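The pin is held about upright, with roughly 2-3° of lean. The emptied stand hole is at top (188,196), about (0.558, 0.206). I'll carry the pin over to the mouth, a shift of about (+26, -422) mm, staying a bit higher than the other objects.

```bash
python3 -m pendant '0 -5 30 0 0 0 10; 2 -36 0 0 0 0 10; 3 -42 0 0 0 0 10; 3 -42 0 0 0 0 10; 3 -42 0 0 0 0 10' ; python3 -m pendant '3 -42 0 0 0 0 10; 3 -42 0 0 0 0 10; 3 -42 0 0 0 0 10; 3 -42 0 0 0 0 10; 3 -42 0 0 0 0 10' ; python3 -m pendant '0 -30 0 0 0 0 10; 0 -15 0 0 0 0 10; 0 0 0 0 0 0 10; 0 0 0 0 0 0 10';  python3 - <<'E'
from rig import robot, eyes
import cv2,pickle
s=robot.get_state(); print(s["tool_pos"],s["orientation"],s["ft_force"])
c={}
for n in ("side","top","wrist"):
    c[n]=eyes.calibration(n);im=eyes.snapshot(n); cv2.imwrite(f"pics/{n}4.png",im[:,:,::-1])
pickle.dump(c,open("cal4.pkl","wb"))
a=cv2.imread("pics/side4.png")[170:310,235:355]; b=cv2.imread("pics/top4.png")[100:240,290:450]
cv2.imwrite("pics/side4c.png",cv2.resize(a,None,fx=4,fy=4)); cv2.imwrite("pics/top4c.png",cv2.resize(b,None,fx=4,fy=4))
E
```

```text
clock: 8.1
tool_pos: [0.5669, 0.0346, 0.2725]
orientation: [0.683, 0.73, -0.001, -0.001]
ft_force: [1.0, 0.2, -1.2]
width: 0.0249
clock: 8.6
tool_pos: [0.582, -0.1756, 0.2723]
orientation: [0.684, 0.73, -0.0, -0.001]
ft_force: [0.7, 0.9, -0.8]
width: 0.0251
clock: 9.0
tool_pos: [0.5823, -0.2181, 0.273]
orientation: [0.684, 0.73, 0.0, -0.001]
ft_force: [-0.9, 0.3, -0.5]
width: 0.025
[ 0.58233923 -0.21805514  0.27297312] [ 6.83561903e-01  7.29891636e-01  1.97154356e-04 -1.13344063e-03] [-0.92405455  0.2827887  -0.54426451]
```

View pics/side4c.png

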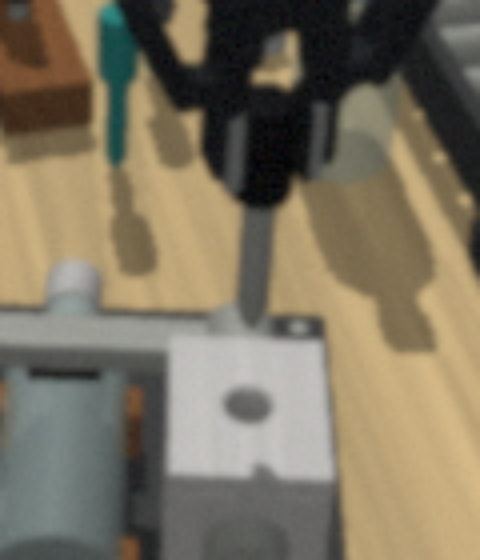

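View pics/top4c.png

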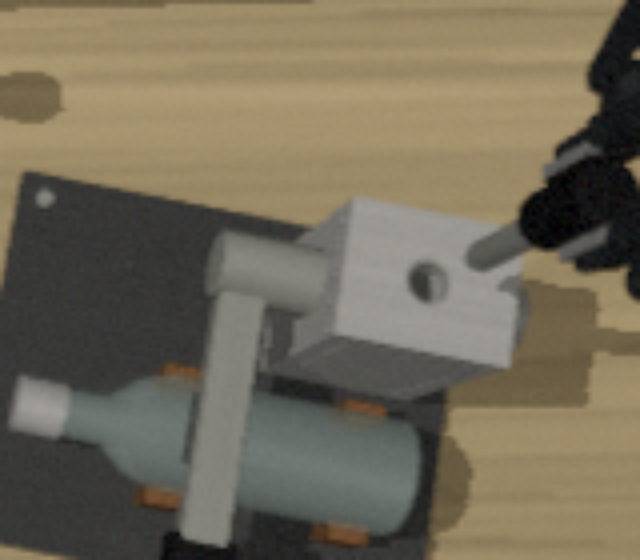

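View pics/wrist4.png

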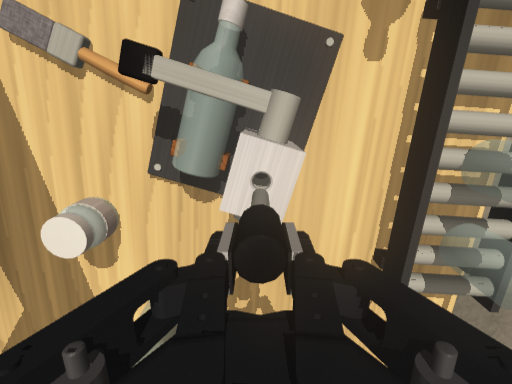

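Run:
```python
from h import *
import cv2
b=cv2.imread("pics/top4.png")[140:190,385:445]
cv2.imwrite("pics/top4d.png",cv2.resize(b,None,fx=12,fy=12,interpolation=cv2.INTER_CUBIC))
a=cv2.imread("pics/side4.png")[190:290,275:325]
cv2.imwrite("pics/side4d.png",cv2.resize(a,None,fx=6,fy=6,interpolation=cv2.INTER_CUBIC))
```

```text
(no output)
```

View pics/top4d.png

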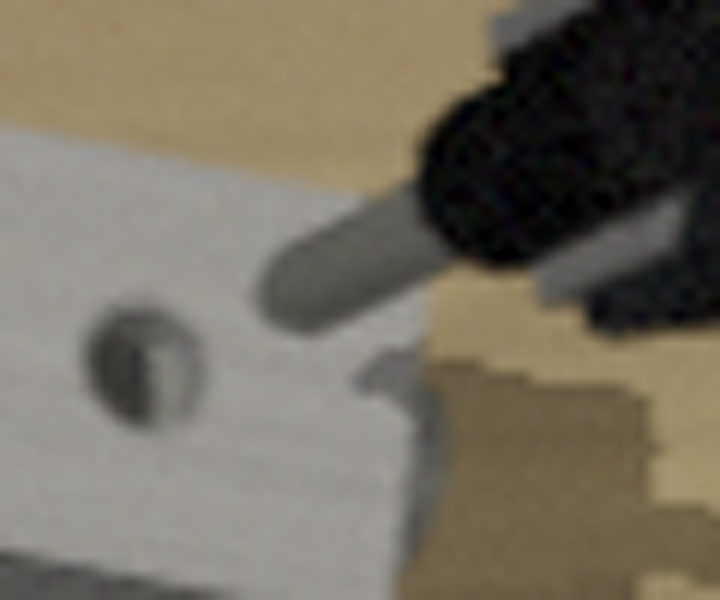

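View pics/side4d.png

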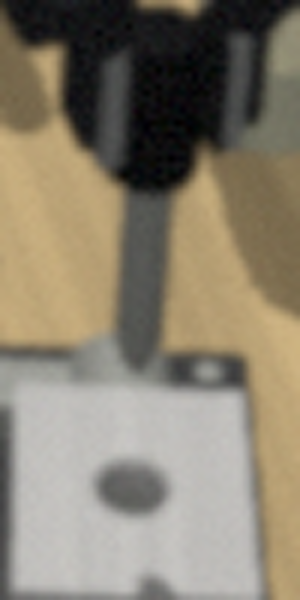

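Run:
```python
from h import *
np.set_printoptions(precision=4,suppress=True)
for z in (.178,.188,.193): print("shank end top cam",z,bp("top",410.25,163.6,z))
print("tip side cam z=.178",bp("side",298.3,251.7,.178))
print("mouth top",bp("top",397.1,170.7,.131),"side",bp("side",297.0,271.2,.131))
# side axis upper: shank top under grip z=.270-.023
for z in(.2477,.245): print("shank top side",bp("side",275+147/6,190+195/6,z))
def ph(X):print((pj("top",X)-[385,140])*12,(pj("side",X)-[275,190])*6)
for X in ([.582,-.218,.178],[.582,-.218,.2477],[.582,-.218,.188]): ph(X)
w=pickle.load(open("cal4.pkl","rb"))["wrist"]; print("mouth wrist",bp(w,261.5,180,.131),pj(w,[.584,-.2165,.131]), "tip",pj(w,[.582,-.218,.178]))
```

```text
shank end top cam 0.178 [ 0.5859 -0.2196  0.178 ]
shank end top cam 0.188 [ 0.5836 -0.2147  0.188 ]
shank end top cam 0.193 [ 0.5824 -0.2123  0.193 ]
tip side cam z=.178 [ 0.5836 -0.2213  0.178 ]
mouth top [ 0.5832 -0.2154  0.131 ] side [ 0.5846 -0.2201  0.131 ]
shank top side [ 0.579  -0.2288  0.2477]
shank top side [ 0.5801 -0.2256  0.245 ]
[295.0003 308.5251] [131.3577 363.1236]
[533.0606 189.0962] [147.2893 168.8913]
[325.9261 293.0104] [133.5416 336.4987]
mouth wrist [ 0.5846 -0.2132  0.131 ] [260.6812 182.9585] tip [258.4987 197.5501]
```

In both fixed views the tip lines up with the hole within about 1 mm, so I'll lower it in stages and watch the force.

```bash
python3 -m pendant '0.5 0.5 -20 0 0 0 10; 0 0 -15 0 0 0 10; 0 0 -8 0 0 0 10; 0 0 -5 0 0 0 10; 0 0 -5 0 0 0 10'; python3 -m pendant '0 0 -3 0 0 0 10; 0 0 0 0 0 0 10; 0 0 0 0 0 0 10';  python3 - <<'E'
from rig import robot, eyes
import cv2,pickle
for n in ("side","top"):
    im=eyes.snapshot(n); cv2.imwrite(f"pics/{n}5.png",im[:,:,::-1])
a=cv2.imread("pics/side5.png")[200:300,270:330]; b=cv2.imread("pics/top5.png")[135:195,370:450]
import numpy as np
a=cv2.resize(a,None,fx=5,fy=5,interpolation=2); b=cv2.resize(b,(480,360),interpolation=2); b=cv2.copyMakeBorder(b,0,140,0,0,0)
cv2.imwrite("pics/c5.png",np.hstack([a,b]))
E
```

```text
clock: 9.65
tool_pos: [0.5835, -0.2182, 0.2211]
orientation: [0.683, 0.73, 0.0, 0.0]
ft_force: [0.5, 0.0, -0.6]
width: 0.0248
clock: 9.95
tool_pos: [0.5833, -0.2188, 0.2182]
orientation: [0.684, 0.73, 0.0, 0.0]
ft_force: [0.4, -0.6, -1.5]
width: 0.0248
```

View pics/c5.png

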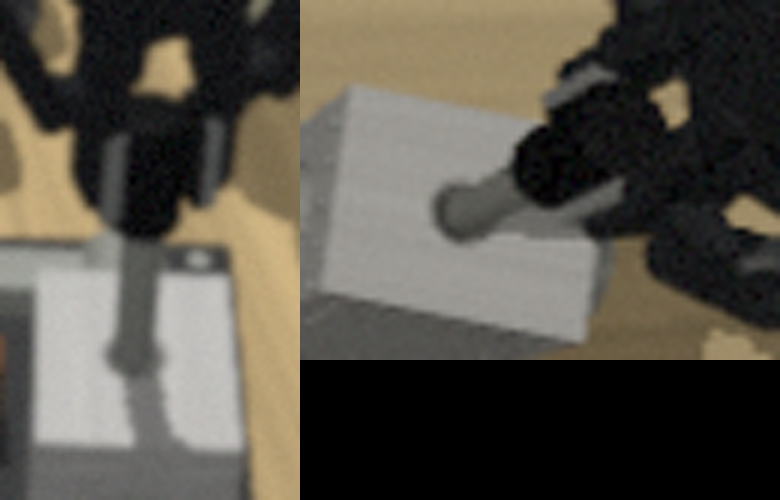

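Both views show the tip inside the hole and roughly centred, at side crop (135,355). I'll continue downward.

```bash
python3 -m pendant '0 0 -8 0 0 0 10; 0 0 -10 0 0 0 10; 0 0 -10 0 0 0 10; 0 0 0 0 0 0 10'; python3 -m pendant '0 0 -8 0 0 0 10; 0 0 -8 0 0 0 10; 0 0 -6 0 0 0 10; 0 0 -4 0 0 0 10; 0 0 0 0 0 0 10'
```

```text
clock: 10.45
tool_pos: [0.582, -0.218, 0.1872]
orientation: [0.684, 0.73, -0.0, -0.002]
ft_force: [0.4, 0.3, -2.4]
width: 0.0248
clock: 10.95
tool_pos: [0.5827, -0.2184, 0.163]
orientation: [0.684, 0.73, -0.0, -0.001]
ft_force: [-0.2, 0.5, -1.8]
width: 0.0249
```

```bash
python3 -m pendant '0 0 -3 0 0 0 10; 0 0 -2 0 0 0 10; 0 0 0 0 0 0 10; 0 0 0 0 0 0 10'; python3 -m pendant '0 0 -2 0 0 0 10; 0 0 0 0 0 0 10; 0 0 0 0 0 0 10'
```

```text
clock: 11.35
tool_pos: [0.5831, -0.2186, 0.1589]
orientation: [0.684, 0.73, 0.0, 0.0]
ft_force: [-1.2, -1.3, -1.8]
width: 0.0252
clock: 11.65
tool_pos: [0.5831, -0.2186, 0.1568]
orientation: [0.684, 0.73, -0.0, -0.0]
ft_force: [-0.1, 0.2, -2.1]
width: 0.025
```

No resistance so far, and the grip should be about 1 mm above the housing. I'll lower it a little more, then release and look.

```bash
python3 -m pendant '0 0 -1 0 0 0 10; 0 0 0 0 0 0 10'; python3 -m pendant '0 0 0 0 0 0 35; 0 0 0 0 0 0 50; 0 0 0 0 0 0 55; 0 0 0 0 0 0 55; 0 0 0 0 0 0 55';  python3 - <<'E'
from rig import robot, eyes
import cv2, numpy as np
im=eyes.snapshot("side")[:,:,::-1]; cv2.imwrite("pics/side6.png",im)
cv2.imwrite("pics/c6.png",cv2.resize(im[190:300,240:350],None,fx=5,fy=5,interpolation=2))
E
```

```text
clock: 11.85
tool_pos: [0.5832, -0.2187, 0.1566]
orientation: [0.684, 0.73, 0.0, 0.0]
ft_force: [-2.1, 1.4, 3.7]
width: 0.0246
clock: 12.35
tool_pos: [0.5831, -0.2186, 0.1557]
orientation: [0.684, 0.73, 0.0, -0.0]
ft_force: [0.2, 0.8, -0.0]
width: 0.0547
```

View pics/c6.png

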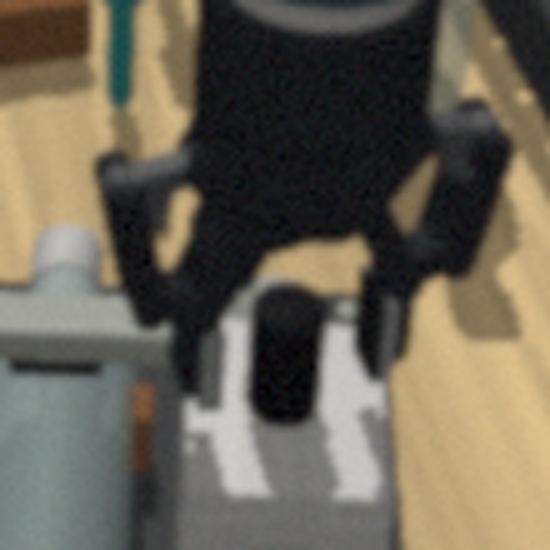

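The force rose on contact, the fingers are now open, and the grip is sitting on the housing at crop (285,360). I'll retreat straight up.

```bash
python3 -m pendant '0 0 15 0 0 0 55; 0 0 30 0 0 0 55; 0 0 45 0 0 0 55; 0 0 45 0 0 0 55; 0 30 20 0 0 0 55'; python3 -m pendant '0 45 0 0 0 0 55; 0 45 0 0 0 0 55; 0 45 0 0 0 0 55; 0 40 0 0 0 0 55; 0 0 0 0 0 0 55'; python3 -m pendant '0 0 0 0 0 0 55; 0 0 0 0 0 0 55';  python3 - <<'E'
from rig import robot, eyes
import cv2, numpy as np
c=[]
for n,(v0,u0) in dict(side=(200,230),top=(135,290)).items():
    im=eyes.snapshot(n)[:,:,::-1]; cv2.imwrite(f"pics/{n}7.png",im)
    c.append(cv2.resize(im[v0:v0+110,u0:u0+133],None,fx=3,fy=3,interpolation=2))
cv2.imwrite("pics/c7.png",np.hstack(c)); print(robot.get_state()["ft_force"])
E
```

```text
clock: 12.9
tool_pos: [0.5843, -0.192, 0.3155]
orientation: [0.685, 0.729, 0.0, 0.004]
ft_force: [1.3, 0.7, -0.3]
width: 0.055
clock: 13.4
tool_pos: [0.5826, -0.0086, 0.3112]
orientation: [0.682, 0.732, 0.001, -0.001]
ft_force: [-0.1, -0.6, 0.7]
width: 0.055
clock: 13.6
tool_pos: [0.5832, -0.0145, 0.3107]
orientation: [0.684, 0.73, -0.0, 0.0]
ft_force: [-0.4, 0.1, 0.2]
width: 0.055
[ 0.35489826 -0.82618102  0.07401959]
```

View pics/c7.png

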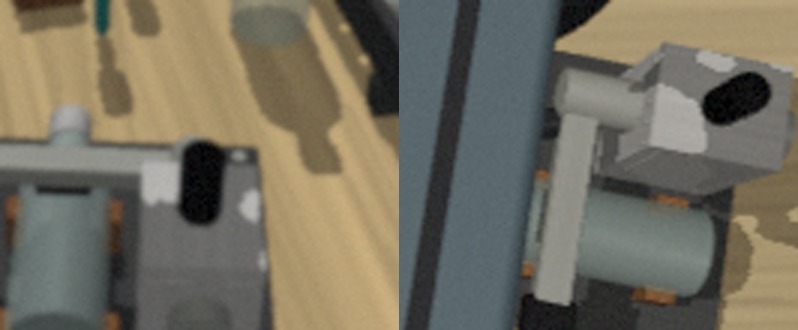

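Run:
```python
from h import *
a=cv2.imread("pics/top7.png")[145:195,370:440].copy();a=cv2.resize(a,None,fx=8,fy=8,interpolation=2)
b=cv2.imread("pics/side7.png")[235:295,270:330].copy();b=cv2.resize(b,None,fx=6,fy=6,interpolation=2)
th=np.linspace(0,6.28,40)
for n,im,o,k in(("top",a,(370,145),8),("side",b,(270,235),6)):
    # anchor to mouth seen in that camera
    m=bp("top",397.1,170.4,.131) if n=="top" else bp("side",297,271.2,.131)
    for z in(.131,.177):
        P=np.array([(pj(n,m+[.013*np.cos(t),.013*np.sin(t),z-.131])+.5-o)*k for t in th]).astype(int)
        cv2.polylines(im,[P],True,(0,255,0),1)
cv2.imwrite("pics/c8.png",np.hstack([a[:360],cv2.copyMakeBorder(b,0,0,0,0,0)]))
```

```text
(no output)
```

View pics/c8.png

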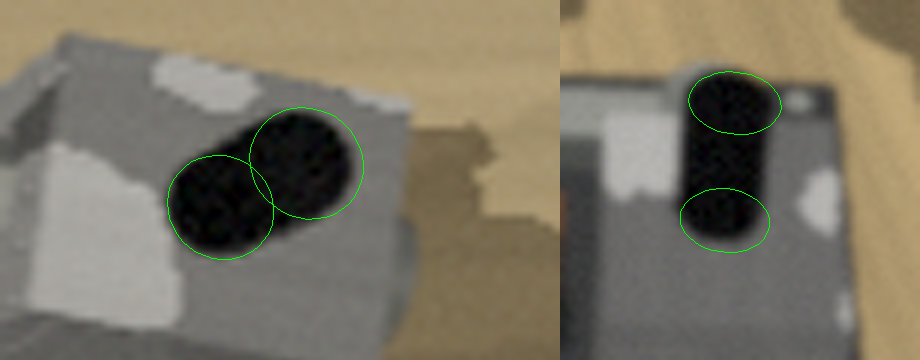

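The outlines predicted for a seated, upright grip match in both views within about 1-2 mm. The hold-down arm is level on the bottle and the gripper is well clear, so I'm handing in.

```bash
python3 -c "
from rig import robot
s=robot.get_state(); print(s['clock'],s['tool_pos'])
robot.close_job()"
```

```text
13.7 [ 0.58318586 -0.01501599  0.31064471]
the job is handed in; nothing more can be done
```

I pressed the hold-down arm onto the bottle, moved the long round-grip pin from the stand into the housing's hole, let go and handed the job in at 13.7 s of the 56 s allowed.

- **Hold-down arm:** it stopped firmly at the expected height, with the bar's top 98 mm above the table and the force rising to 23 N. That is more than the 8 to 15 N needed to seat it, but well under the limits. Later pictures from both fixed cameras show it level on the bottle.
- **Locking pin:** it went down freely and met light contact where the grip should reach the housing. After release, the grip matched the outline predicted for a seated, upright pin within about 1 to 2 mm in both cameras. The gripper was well clear.
- **Disagreements:** before the grasp, the wrist camera put the pin 3 to 4 mm off the top-camera estimate. The held pin appeared to lean 2 to 3°, in opposite directions in two pictures. I went by where the tip appeared relative to the hole in the same pictures, and neither caused trouble.

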